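Push the bushing home in the V stop and shut the keeper

TASK

Push the thick black bushing along the bench top until it is home against both jaws of the steel V stop, then push the keeper arm round with the fingertips until it is fully shut across the open side behind it. The bushing only slides on the bench: do not lift or tip it, and leave the brass receiver and the steel bore gauge where they are.

Things in the scene. Friction and masses are not known exactly. Their poses are not given: they have to be found in the camera images.
- bushing: Loose black acetal bushing, a solid thick disc 96 mm in diameter, 32 mm tall, grey and steel-coloured rings in the middle of its top, 0.2 to 0.45 kg, flat on the bench. Origin: centre of its underside, z up. Starts 160 to 220 mm from home, before the V's open side and up to 30 mm off its centre line, with nothing in between.
- stop: Steel V stop fixed to the bench. Origin: bench point where the bushing's centre lies when home. +x: along the V's centre line into the V (push that way); z up. Jaws: two walls 70 mm long, 14 thick, 26 tall, inner faces 48 mm from the origin at +45 and -45 degrees from +x; outer ends 127 mm apart. A strap 6 mm tall, 16 wide runs along y = -80 mm to the keeper's pivot.
- keeper (a joint): Keeper arm's angle about its upright pivot. 0 = fully shut on its end stop: the arm points along the stop's +y across the V's open side, 2 mm clear of a bushing at home. Grows as it opens, counter-clockwise from above (pi/2: it points along the stop's -x), to 2.5 at most. Starts at 1.9 to 2.3; light friction (under 1 N at the tip) keeps it where it is left.
- keeper_pivot (a point): On the pivot axis of the keeper arm, 16 mm above the bench, at x = -56 mm, y = -80 mm in the stop's frame. The pivot boss is 20 mm in diameter, 26 mm tall.
- keeper_tip (a point): Centre of the round end (16 mm diameter) of the plain aluminium keeper arm, 95 mm from the pivot axis, 16 mm above the bench. The arm is a straight bar 12 mm wide, its underside 8 mm and its top 24 mm above the bench.
- receiver: Bystander: loose gold-lacquered brass receiver, a small flanged tube standing upright, 34 mm in diameter at the foot and 58 mm tall. Origin: centre of its underside. Leave it alone.
- gauge: Bystander: loose steel bore gauge lying flat, about 160 mm long, 16 mm tall, with a 48 mm round dial at one end (-x) and a 40 mm cross head at the other (+x). Origin: on the bench, under its handle, 60 mm from the dial's centre. Leave it alone.
- socket: Bystander: fixed steel twist socket 64 mm in diameter holding an upright lapping arbor, 127 mm tall in all. Origin: centre of its underside.
- clip: Bystander: fixed 90 x 50 mm plate with a spring clip pinning a small brass brace, 30 mm tall in all. Origin: centre of its underside.
Mind the look-alikes: they are no part of the job. Leave any blue look-alike of the stop alone. There is more than one size of the bushing; the one meant has the size given above.

How it is judged:
By the outcome, as a careful person would: the job done as asked, in the order asked, and still so for the second after the job is handed in, with the robot touching nothing.
It also fails if it takes over 58 s, if anything falls off the work surface, if the arm or the gripper's body presses on something with over 40 N, if the wrist force passes 120 N, or if a joint passes its speed limit or range.

ROBOT

A 6-joint arm with a two-finger parallel gripper is mounted at the origin on the work surface. World frame = base frame: x ahead of the robot, y to its left, z up, the work surface at z = 0. Lengths are in mm, angles in degrees, forces in N, time in s.
With the tool pointing down it reaches from about 250 to 725 mm from the base axis. Payload 4 kg.
Tool frame: the origin (TCP) lies between the finger pads; the fingertips stand 11 mm ahead of it and the grasp point (between the pads) lies 8 mm behind it; x points along the fingers, z is the direction in which the jaws open and shut, and the axes are right-handed (so a half turn about x gives the same grasp; the last joint's range is limited). The gripper opens to 85 mm and grips with 20 to 120 N. Pads are 22 mm wide; open, the fingers measure 114 mm over their backs; the gripper's body (76 mm by 85 mm) begins 54 mm behind the grasp point. The pads swing forward as they close: fully open they stand 13 mm farther back than shut.
Start: joints at [72.422, 13.785, 0.286, 76.501, 0, 90], TCP at [151.003, 476.653, 242.306] pointing down, gripper open.
Joint ranges: [-155.79, 155.79], [-60.16, 107.12], [-62.33, 73.08], [-114, 123.19], [-81.49, 82.49], [-180, 180]. Speed limits (degrees/s): [159.86, 159.86, 180, 180, 180, 180].

INTERFACE

Orientations are given as [roll, pitch, yaw] about the fixed x, y, z axes, in that order (R = Rz(yaw) Ry(pitch) Rx(roll)).
In Python, from rig import ctrl gives the robot as it stands.
- The arm moves only by the shell command python3 -m handwheel 'ROWS' [FORCE]. ROWS is JSON, a list of rows, each an object of numbers: "gripper": the finger opening in mm, from 0 to 85.4; "tx", "ty", "tz": the shift along the world's x, y, z in mm; "yaw": the turn about the world's z in rad. In form: [{"gripper": .., "tx": .., "ty": .., "tz": .., "yaw": ..}, ...]. A call has exactly 5 rows; each row shifts and turns the commanded pose from where the row before left it; what a row does not reach is not made up. A row lasts 1/10 s, in which the tool goes at most 50 mm and 8.59 degrees, less where a joint would pass 70% of its speed; a pose out of reach is approached as far as the arm can. A call is refused whole if a number of a shift passes 50 or a number of a turn 0.15, either way. A call with a gripper value outside its range is refused whole. The fingers move at their own pace and stop on an object; FORCE is the grip in N (left out, the last holds). Time passes only in rows, so rows that do not move let the fingers close, or fill a call up. It gives the time, the measured TCP pose, the force and the opening at its end, in the units of the state.
- ctrl.state(): the state, without advancing time (a new reading comes with each control period).
- ctrl.snapshot(name): name is "scene" or "top" or "wrist"; returns the picture (480x640x3 uint8, red, green, blue); there is no depth.
- ctrl.camera_params(name): a dict with "vertical_fov" (degrees; the focal length in pixels is half the picture's height over the tangent of half this angle, whatever the lens; pixels are square), "cx", "cy" (the principal point, pixels), "k1" (the pictures are not rectified: a ray, as slopes to the right and down, at radius r is drawn at 1 + k1 r^2 times it, then the intrinsics apply), "extrinsics" (4x4, takes a point from camera to world coordinates). Camera axes: x right, y up, looking along -z (the intrinsics and any distortion apply to the point x, -y, -z); pixel columns grow to the right and rows downward; lengths in mm; the calibration is good to about 2 mm. A picture is of the moment at which its call begins: read the wrist's pose just before it. camera_params takes no time and is no camera call; for the wrist camera it gives the pose at the moment of the call.
- ctrl.job_done(): hands the job in, once; it reports no verdict.
The state is a dict: "time": time; "qpos": joint angles; "dq": joint speeds; "joint_efforts": joint torques, N m; "ee_pos": TCP position; "eef_rot": TCP orientation; "wrist_force": force on the tool from outside, world axes, zero at the start; "wrist_torque": the same for the moment, N m; "gripper_width": finger opening in mm.
Only numpy, scipy, OpenCV 4.12 (cv2) and the standard library are available. Lean on these libraries where they do the work, as an engineer would, in place of code of your own. Each camera call takes 0.05 s, during which the arm holds its last target.

## Working session

There is one attempt and no reset: what is moved stays moved. The work goes in short steps, Python scripts to look and compute and a shell command to move; the robot and the scene stay as the last step left them, time stands still between calls to the robot, and variables do not carry over. Pictures are saved under pics/ and viewed, and the job is handed in when it is done.

```bash
ls; mkdir -p pics; python3 - <<'E'
from rig import ctrl
import cv2,numpy as np
print(ctrl.state())
for n in ("scene","top"):
    im=ctrl.snapshot(n); cv2.imwrite(f"pics/{n}0.png",im[:,:,::-1])
    p=ctrl.camera_params(n); print(n,{k:(np.round(v,3).tolist()) for k,v in p.items()})
print(ctrl.state()["time"])
E
```

```text
pics
{'time': 0.0, 'qpos': array([7.24229063e+01, 1.38324549e+01, 2.12290811e-01, 7.65010548e+01,
       1.72918704e-03, 9.00011866e+01]), 'dq': array([-0.01976693, -0.03086941, -0.08829487, -0.08013926,  0.00441188,
        0.01892888]), 'joint_efforts': array([-3.03669012e-04, -3.72317612e+01,  2.52408975e+01,  1.69034681e-02,
       -3.30704360e-06, -5.14867338e-06]), 'ee_pos': array([150.79974903, 476.0705161 , 241.40121761]), 'eef_rot': array([ 179.18391889,   89.87876882, -108.39436325]), 'wrist_force': array([ 0.64050289,  0.41611549, -0.07890787]), 'wrist_torque': array([ 0.00272139, -0.03634067,  0.05180386]), 'gripper_width': 85.66962021829445}
scene {'vertical_fov': 49.603, 'cx': 317.914, 'cy': 238.677, 'k1': -0.081, 'extrinsics': [[0.664, -0.379, 0.645, 1318.1], [0.748, 0.353, -0.562, -676.218], [-0.015, 0.855, 0.518, 693.998], [0.0, 0.0, 0.0, 1.0]]}
top {'vertical_fov': 56.603, 'cx': 311.091, 'cy': 235.879, 'k1': -0.069, 'extrinsics': [[-0.019, 0.995, -0.102, 421.413], [-0.999, -0.016, 0.028, 38.373], [0.027, 0.103, 0.994, 1206.215], [0.0, 0.0, 0.0, 1.0]]}
0.1
```

View pics/scene0.png

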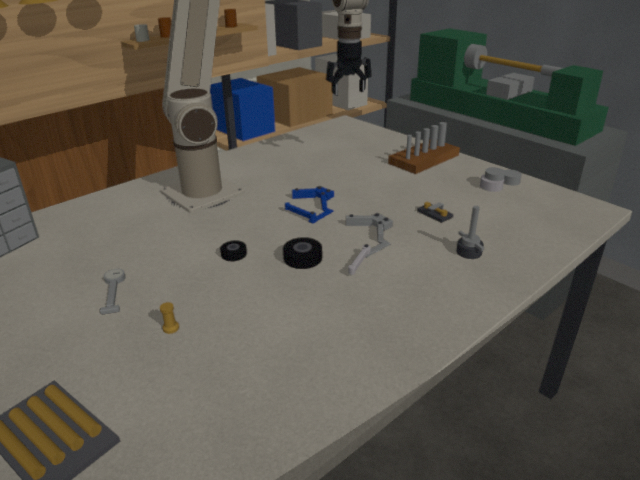

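View pics/top0.png

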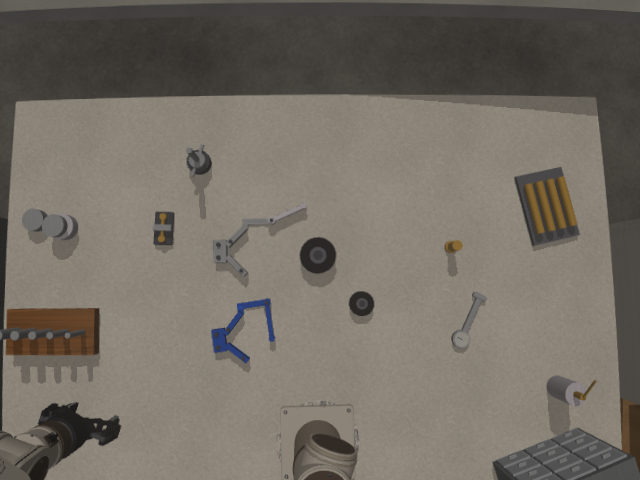

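Top view: the large black disc is at (318,255) and a small look-alike at (361,303). The steel V is around (220,250) with its keeper pivot near (272,220) and tip near (303,207). The blue look-alike stop is at (220,340). By the description I choose the large disc and the steel V. Next is a crop to check, then a measurement.

```bash
cat > h.py <<'E'
import numpy as np,cv2
from rig import ctrl
def K(p):
    f=240/np.tan(np.radians(p["vertical_fov"])/2); return np.array([[f,0,p["cx"]],[0,f,p["cy"]],[0,0,1]]),np.array([p["k1"],0,0,0.])
def plane(p,uv,z):
    k,d=K(p); n=cv2.undistortPoints(np.array(uv,float).reshape(-1,1,2),k,d).reshape(-1,2)
    E=np.array(p["extrinsics"]); r=np.c_[n[:,0],-n[:,1],-np.ones(len(n))]@E[:3,:3].T; o=E[:3,3]
    return (o+r*((z-o[2])/r[:,2])[:,None])
def proj(p,P):
    k,d=K(p);E=np.array(p["extrinsics"]); c=(np.array(P,float).reshape(-1,3)-E[:3,3])@E[:3,:3]
    c=c*[1,-1,-1]
    return cv2.projectPoints(c,np.zeros(3),np.zeros(3),k,d)[0].reshape(-1,2)
E
python3 - <<'E'
from h import *
im=cv2.imread("pics/top0.png"); p=ctrl.camera_params("top")
c=im[180:320,190:400]; cv2.imwrite("pics/crop0.png",cv2.resize(c,None,fx=3.8,fy=3.8,interpolation=cv2.INTER_CUBIC))
g=cv2.cvtColor(im,cv2.COLOR_BGR2GRAY)
m=(g<60).astype(np.uint8)
for (x0,y0,x1,y1) in [(290,230,345,280),(340,285,385,325)]:
    w=np.zeros_like(m); w[y0:y1,x0:x1]=m[y0:y1,x0:x1]
    cs=cv2.findContours(w,0,1)[0]; a=max(cs,key=cv2.contourArea)
    pts=plane(p,a.reshape(-1,2),32); (cx,cy),r=cv2.minEnclosingCircle(pts[:,:2].astype(np.float32))
    print(cx,cy,2*r, cv2.minEnclosingCircle(a), plane(p,[cv2.minEnclosingCircle(a)[0]],32))
E
```

```text
491.555908203125 -10.880681037902832 93.6097640991211 ((317.40740966796875, 255.0), 17.706008911132812) [[491.45446383 -10.78346999  32.        ]]
361.94537353515625 -122.49876403808594 64.74602508544922 ((360.829833984375, 303.6884765625), 12.387839317321777) [[ 361.5898026  -122.15165954   32.        ]]
```

View pics/crop0.png

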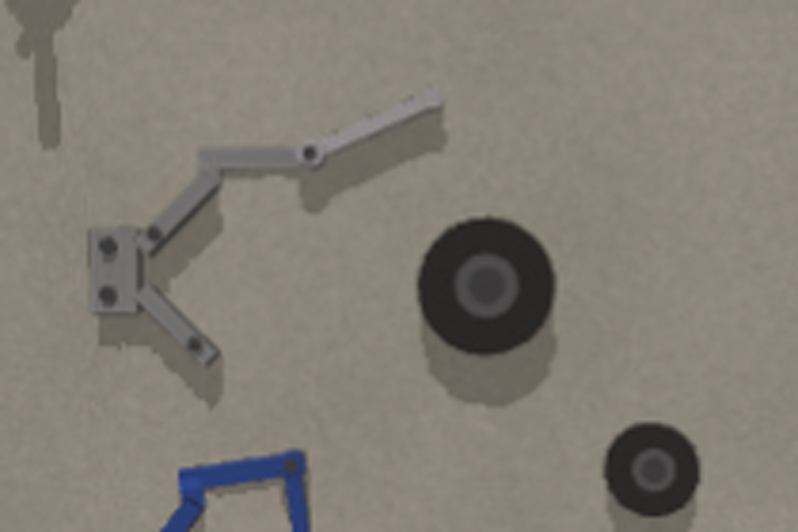

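The crop confirms it: the big disc measures 94 mm, against about 65 mm for the small one. The steel V has its grey strap and the aluminium keeper. Next: rough stop pose from the top view.

```bash
python3 - <<'E'
from h import *
p=ctrl.camera_params("top")
f=lambda x,y:(190+(x+.5)/3.8-.5,180+(y+.5)/3.8-.5)
def P(x,y,z): return plane(p,[f(x,y)],z)[0,:2].round(1)
pv=P(310,153,26); tip=P(434,98,24)
print("pivot",pv,"tip",tip,np.hypot(*(tip-pv)))
print("jawA in",P(155,250,26),"outer",P(222,180,26)," jawB in",P(148,287,26),P(217,352,26))
print("outer tips A", P(203,166,26),"B",P(207,364,26))
print("screws A",P(154,234,26),"B",P(195,344,26),"plate",P(107,246,26),P(107,295,26))
s=ctrl.state(); E=ctrl.camera_params("wrist"); print(E["vertical_fov"],np.round(E["extrinsics"],3))
E
```

```text
pivot [587.7 110.4] tip [625.8  22.6] 95.71023978655573
jawA in [521.1 219.1] outer [569.5 172.2]  jawB in [495.4 224. ] [449.4 176.2]
outer tips A [579.7 185.4] B [441.2 183.2]
screws A [532.3 219.8] B [455.2 191.5] plate [524.5 252.6] [490.2 252.5]
67.2667680785132 [[ 3.02000e-01 -9.01000e-01 -3.11000e-01  6.98600e+01]
 [ 9.53000e-01  2.85000e-01  1.01000e-01  5.01093e+02]
 [-3.00000e-03 -3.27000e-01  9.45000e-01  3.73053e+02]
 [ 0.00000e+00  0.00000e+00  0.00000e+00  1.00000e+00]]
```

Rough stop pose is an origin near (510,169) with +x at a yaw of about 88°. The bushing is about 180 mm short of home. I'm moving to a close wrist view from behind the bushing, with the jaws' opening direction turned across the push.

```bash
for i in 1 2 3; do :; done
python3 -m handwheel '[{"gripper":60,"tx":17.5,"ty":-21,"tz":0,"yaw":0.093},{"gripper":60,"tx":17.5,"ty":-21,"tz":0,"yaw":0.093},{"gripper":60,"tx":17.5,"ty":-21,"tz":0,"yaw":0.093},{"gripper":60,"tx":17.5,"ty":-21,"tz":0,"yaw":0.093},{"gripper":60,"tx":17.5,"ty":-21,"tz":0,"yaw":0.093}]' 30
```

```text
time: 0.6
ee_pos: [238.9, 370.5, 241.9]
eef_rot: [143.5, 89.9, -117.2]
wrist_force: [-0.3, 0.9, 0.0]
gripper_width: 59.8
```

```bash

python3 -m handwheel '[{"gripper":60,"tx":17.5,"ty":-21,"tz":0,"yaw":0.093},{"gripper":60,"tx":17.5,"ty":-21,"tz":0,"yaw":0.093},{"gripper":60,"tx":17.5,"ty":-21,"tz":0,"yaw":0.093},{"gripper":60,"tx":17.5,"ty":-21,"tz":0,"yaw":0.093},{"gripper":60,"tx":17.5,"ty":-21,"tz":0,"yaw":0.093}]'
python3 -m handwheel '[{"gripper":60,"tx":17.5,"ty":-21,"tz":0,"yaw":0.093},{"gripper":60,"tx":17.5,"ty":-21,"tz":0,"yaw":0.093},{"gripper":60,"tx":17.5,"ty":-21,"tz":0,"yaw":0.093},{"gripper":60,"tx":17.5,"ty":-21,"tz":0,"yaw":0.093},{"gripper":60,"tx":17.5,"ty":-21,"tz":0,"yaw":0.093}]'
python3 -m handwheel '[{"gripper":60,"tx":17.5,"ty":-21,"tz":0,"yaw":0.093},{"gripper":60,"tx":17.5,"ty":-21,"tz":0,"yaw":0.093},{"gripper":60,"tx":17.5,"ty":-21,"tz":0,"yaw":0.093},{"gripper":60,"tx":17.5,"ty":-21,"tz":0,"yaw":0.093},{"gripper":60,"tx":17.5,"ty":-21,"tz":0,"yaw":0.093}]'
```

```text
time: 1.1
ee_pos: [326.3, 265.5, 242.0]
eef_rot: [96.4, 90.0, -137.7]
wrist_force: [0.8, 0.4, -1.5]
gripper_width: 60.1
time: 1.6
ee_pos: [413.8, 160.6, 241.9]
eef_rot: [45.2, 89.9, -162.2]
wrist_force: [-0.0, 1.1, 0.3]
gripper_width: 59.7
time: 2.1
ee_pos: [501.3, 55.6, 241.8]
eef_rot: [4.7, 89.9, -176.1]
wrist_force: [-0.4, 0.0, -0.9]
gripper_width: 60.1
```

```bash
python3 - <<'E'
from h import *
import pickle
p=ctrl.camera_params("wrist"); im=ctrl.snapshot("wrist")
pickle.dump((p,im),open("w1.pkl","wb")); cv2.imwrite("pics/w1.png",im[:,:,::-1])
s=ctrl.state(); print(s["ee_pos"],s["eef_rot"],s["qpos"],s["time"])
print(np.round(p["extrinsics"],2))
E
```

```text
[503.88099241  52.85693414 241.61943602] [119.20766143  89.83137847 -61.61885322] [  6.07847237  14.50688922   1.13229412  76.56141298  -0.15600726
 -83.09510009] 2.15
[[-1.0000e+00 -1.0000e-02 -0.0000e+00  4.9995e+02]
 [ 1.0000e-02 -9.4000e-01 -3.3000e-01 -2.9900e+01]
 [ 0.0000e+00 -3.3000e-01  9.4000e-01  3.7336e+02]
 [ 0.0000e+00  0.0000e+00  0.0000e+00  1.0000e+00]]
```

View pics/w1.png

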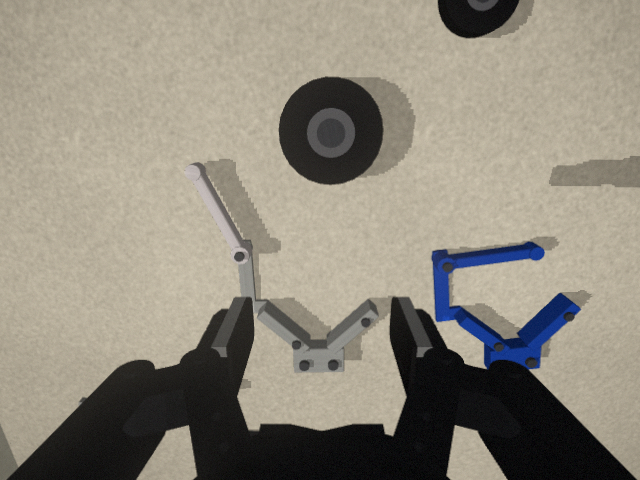

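The wrist view shows the bushing at (331,131), keeper tip at (194,172), pivot at (239,256), and the V with its jaws at (285,325) and (350,325). I'll enlarge the V to measure its edges.

```bash
python3 - <<'E'
import cv2
im=cv2.imread("pics/w1.png")
cv2.imwrite("pics/w1c.png",cv2.resize(im[230:380,220:400],None,fx=4,fy=4,interpolation=cv2.INTER_CUBIC))
E
```

```text
(no output)
```

View pics/w1c.png

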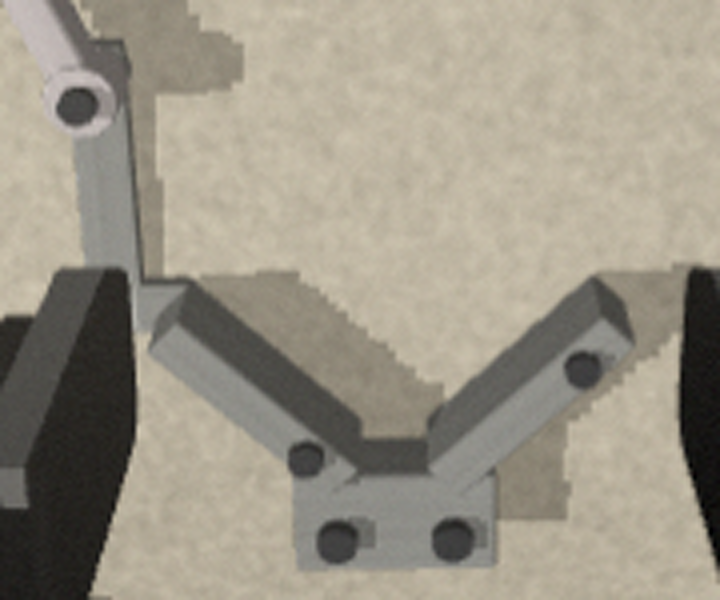

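```bash
python3 - <<'E'
from h import *
import pickle
p,im=pickle.load(open("w1.pkl","rb"))
def P(x,y,z): return plane(p,[(220+(x+.5)/4-.5,230+(y+.5)/4-.5)],z)[0,:2]
a0,a1,b1,b0=P(184,317,26),P(357,466,26),P(430,470,26),P(602,318,26)
print(a0,a1,b1,b0)
da=(a1-a0)/np.hypot(*(a1-a0)); db=(b1-b0)/np.hypot(*(b1-b0))
ang=np.degrees([np.arctan2(*da[::-1]),np.arctan2(*db[::-1])]); print("angles",ang,"x yaw",ang.mean())
th=np.radians(ang.mean()); X=np.array([np.cos(th),np.sin(th)]);Y=np.array([-X[1],X[0]])
# faces' normals toward origin side
na=(X-Y)/2**.5; nb=(X+Y)/2**.5
A=np.array([na,nb]); c=np.array([na@(a0+a1)/2-48,nb@(b0+b1)/2-48]); O=np.linalg.solve(A,c); print("O from jaws",O,"outer sep",np.hypot(*(a0-b0)))
pv=P(78,105,26); print("pivot",pv,"expected",O-56*X-80*Y)
tip=plane(p,[(194,172)],24)[0,:2]; d=tip-pv; l=np.array([d@X,d@Y]);print("tip",tip,np.hypot(*d),"keeper",np.arctan2(-l[0],l[1]))
g=cv2.cvtColor(im,cv2.COLOR_RGB2GRAY);m=(g<65).astype(np.uint8);w=np.zeros_like(m);w[60:200,260:400]=m[60:200,260:400]
a=max(cv2.findContours(w,0,1)[0],key=cv2.contourArea).reshape(-1,2)
print(cv2.boundingRect(a))
e=plane(p,a,32)[:,:2]; (x,y),r=cv2.minEnclosingCircle(e.astype(np.float32)); print("bush",x,y,2*r)
B=plane(p,[(331,132)],32)[0,:2]; print("ring centre",B,"in stop",(B-O)@X,(B-O)@Y)
E
```

```text
[563.39988624 175.25435435] [517.18462673 224.54538416] [496.33813434 226.23537841] [448.64408296 177.34832761]
angles [133.15543279  45.70769907] x yaw 89.4315659309005
O from jaws [505.44503919 166.87962073] outer sep 114.77490627706636
pivot [586.85882689 112.04613003] expected [584.88553267 110.088706  ]
tip [623.38904927  24.62527954] 94.74630466442737 keeper 1.9765301815582206
(279, 77, 104, 107)
bush 491.2054748535156 -10.299812316894531 95.07955169677734
ring centre [490.73250944 -11.04766495] in stop -178.06449060540407 12.94660985095173
```

The estimates agree: home is about (506,168), stop yaw about 89°, bushing at (491,-10.6), and keeper at about 1.98 rad. The tool yaw already matches. I'll cradle the bushing with two fingers about 44 mm apart, coming down behind it.

```bash

python3 -m handwheel '[{"gripper":44,"tx":-3,"ty":-28,"tz":-18,"yaw":0},{"gripper":44,"tx":-3,"ty":-28,"tz":-18,"yaw":0},{"gripper":44,"tx":-3,"ty":-28,"tz":-18,"yaw":0},{"gripper":44,"tx":-2,"ty":-28,"tz":-18,"yaw":0},{"gripper":44,"tx":-2,"ty":-28,"tz":-18,"yaw":0}]'
python3 -m handwheel '[{"gripper":44,"tx":0,"ty":0,"tz":-22,"yaw":0},{"gripper":44,"tx":0,"ty":0,"tz":-22,"yaw":0},{"gripper":44,"tx":0,"ty":0,"tz":-22,"yaw":0},{"gripper":44,"tx":0,"ty":0,"tz":-22,"yaw":0},{"gripper":44,"tx":0,"ty":0,"tz":0,"yaw":0}]'
```

```text
time: 2.65
ee_pos: [487.4, -84.2, 151.3]
eef_rot: [-13.5, 90.0, 165.5]
wrist_force: [0.6, -0.2, -0.9]
gripper_width: 44.0
time: 3.15
ee_pos: [484.9, -82.8, 61.2]
eef_rot: [-8.8, 89.6, 170.2]
wrist_force: [-1.1, -1.0, 0.1]
gripper_width: 43.8
```

```bash
python3 - <<'E'
from h import *
p=ctrl.camera_params("wrist"); im=ctrl.snapshot("wrist")
cv2.imwrite("pics/w2.png",im[:,:,::-1])
s=ctrl.state(); print(s["ee_pos"],s["eef_rot"],s["time"],s["gripper_width"])
E
```

```text
[486.21322419 -82.97943273  62.86187801] [ -8.61790857  89.73747067 170.35832035] 3.2 44.13701472261634
```

View pics/w2.png

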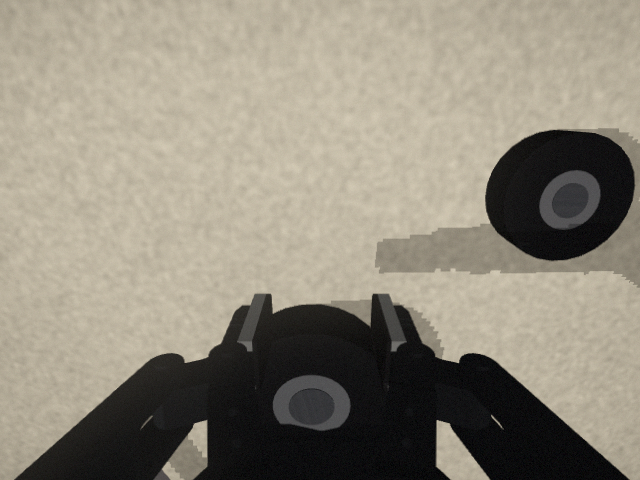

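The fingers at columns 268 and 381 straddle the bushing (ring at (311,403)), about 5 mm off toward -x. The small disc at right is clear. I'll descend with a +5 mm x correction.

```bash

python3 -m handwheel '[{"gripper":44,"tx":1.5,"ty":0,"tz":-14,"yaw":0},{"gripper":44,"tx":1.5,"ty":0,"tz":-14,"yaw":0},{"gripper":44,"tx":1.5,"ty":0,"tz":-12,"yaw":0},{"gripper":44,"tx":0.5,"ty":0,"tz":0,"yaw":0},{"gripper":44,"tx":0,"ty":0,"tz":0,"yaw":0}]'

```

```text
time: 3.7
ee_pos: [493.4, -83.4, 24.8]
eef_rot: [164.2, 90.0, -16.8]
wrist_force: [0.5, -0.8, 0.7]
gripper_width: 44.3
```

```bash
python3 - <<'E'
from h import *
im=ctrl.snapshot("scene"); cv2.imwrite("pics/s2.png",cv2.resize(im[200:320,220:440,::-1],None,fx=3.6,fy=3.6))
s=ctrl.state(); print(s["ee_pos"],s["wrist_force"],s["time"],s["gripper_width"])
E
```

```text
[493.58509739 -83.41025436  25.05119044] [-0.15996947  0.10913279  0.60718761] 3.75 44.148746853375805
```

View pics/s2.png

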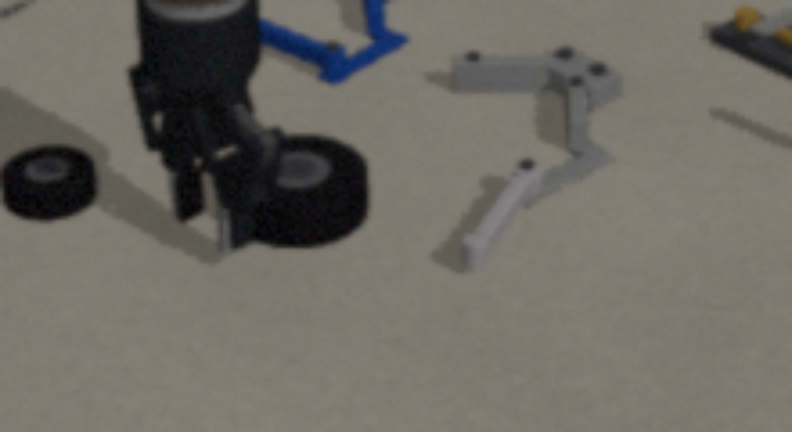

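```bash

python3 -m handwheel '[{"gripper":44,"tx":0,"ty":3,"tz":-3,"yaw":0},{"gripper":44,"tx":0,"ty":3,"tz":-2,"yaw":0},{"gripper":44,"tx":0,"ty":4,"tz":0,"yaw":0},{"gripper":44,"tx":0,"ty":5,"tz":0,"yaw":0},{"gripper":44,"tx":0.3,"ty":6,"tz":0,"yaw":0}]'
python3 -m handwheel '[{"gripper":44,"tx":0.6,"ty":8,"tz":0,"yaw":0},{"gripper":44,"tx":0.6,"ty":8,"tz":0,"yaw":0},{"gripper":44,"tx":0.6,"ty":8,"tz":0,"yaw":0},{"gripper":44,"tx":0.6,"ty":8,"tz":0,"yaw":0},{"gripper":44,"tx":0.6,"ty":6,"tz":0,"yaw":0}]'

```

```text
time: 4.25
ee_pos: [493.2, -62.1, 19.4]
eef_rot: [78.6, 90.0, -102.4]
wrist_force: [-0.6, -2.1, 0.1]
gripper_width: 44.2
time: 4.75
ee_pos: [496.4, -23.6, 19.3]
eef_rot: [116.6, 90.0, -64.4]
wrist_force: [-0.5, -1.5, -0.2]
gripper_width: 44.2
```

```bash
python3 - <<'E'
from h import *
im=ctrl.snapshot("top"); cv2.imwrite("pics/t3.png",cv2.resize(im[160:340,190:430,::-1],None,fx=3.3,fy=3.3))
s=ctrl.state(); print(s["ee_pos"],s["wrist_force"],s["time"],s["gripper_width"])
E
```

```text
[496.50373655 -22.71275967  19.34185679] [ 0.49094635  0.25284472 -0.31549689] 4.8 43.9048164757399
```

View pics/t3.png

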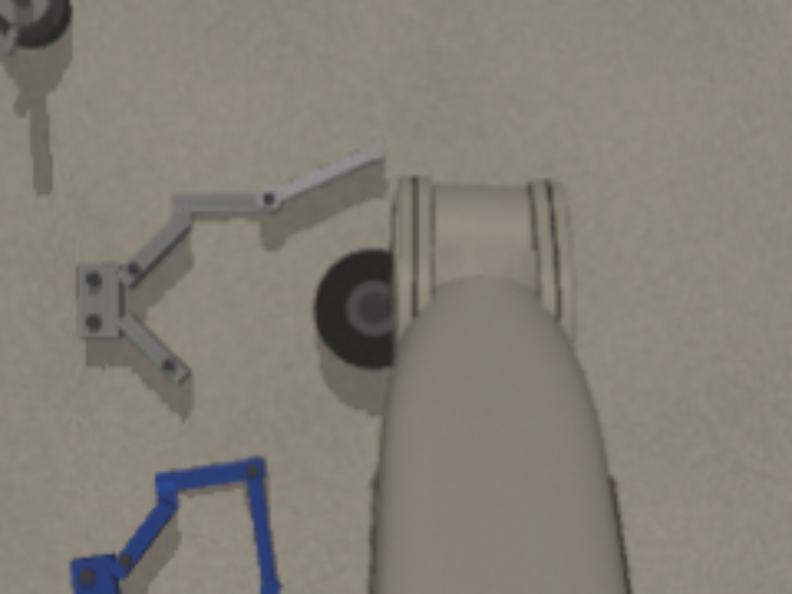

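The bushing, with its ring at crop (375,307), is riding in the fork on line with the V. I'll continue pushing.

```bash

python3 -m handwheel '[{"gripper":44,"tx":0.6,"ty":6,"tz":0,"yaw":0},{"gripper":44,"tx":0.6,"ty":8,"tz":0,"yaw":0},{"gripper":44,"tx":0.6,"ty":8,"tz":0,"yaw":0},{"gripper":44,"tx":0.6,"ty":8,"tz":0,"yaw":0},{"gripper":44,"tx":0.6,"ty":8,"tz":0,"yaw":0}]'
python3 -m handwheel '[{"gripper":44,"tx":0.6,"ty":8,"tz":0,"yaw":0},{"gripper":44,"tx":0.6,"ty":8,"tz":0,"yaw":0},{"gripper":44,"tx":0.6,"ty":8,"tz":0,"yaw":0},{"gripper":44,"tx":0.6,"ty":8,"tz":0,"yaw":0},{"gripper":44,"tx":0.6,"ty":8,"tz":0,"yaw":0}]'
python3 -m handwheel '[{"gripper":44,"tx":0.6,"ty":8,"tz":0,"yaw":0},{"gripper":44,"tx":0.6,"ty":8,"tz":0,"yaw":0},{"gripper":44,"tx":0.6,"ty":8,"tz":0,"yaw":0},{"gripper":44,"tx":0.6,"ty":6,"tz":0,"yaw":0},{"gripper":44,"tx":0.6,"ty":4,"tz":0,"yaw":0}]'

```

```text
time: 5.3
ee_pos: [499.3, 14.3, 19.3]
eef_rot: [37.2, 90.0, -143.8]
wrist_force: [0.5, -2.5, -0.2]
gripper_width: 43.6
time: 5.8
ee_pos: [502.3, 54.3, 19.3]
eef_rot: [25.2, 90.0, -155.8]
wrist_force: [-0.6, -2.1, 0.8]
gripper_width: 43.7
time: 6.3
ee_pos: [505.2, 88.3, 19.3]
eef_rot: [26.1, 90.0, -154.9]
wrist_force: [-0.1, -3.7, 0.5]
gripper_width: 44.4
```

```bash
python3 - <<'E'
from h import *
im=ctrl.snapshot("top"); cv2.imwrite("pics/t4.png",cv2.resize(im[160:340,190:430,::-1],None,fx=3.3,fy=3.3))
s=ctrl.state(); print(s["ee_pos"],s["wrist_force"],s["time"],s["gripper_width"])
E
```

```text
[505.37462778  88.78976451  19.28827358] [-0.24032034 -1.7231268   1.69211088] 6.35 43.97536886982797
```

View pics/t4.png

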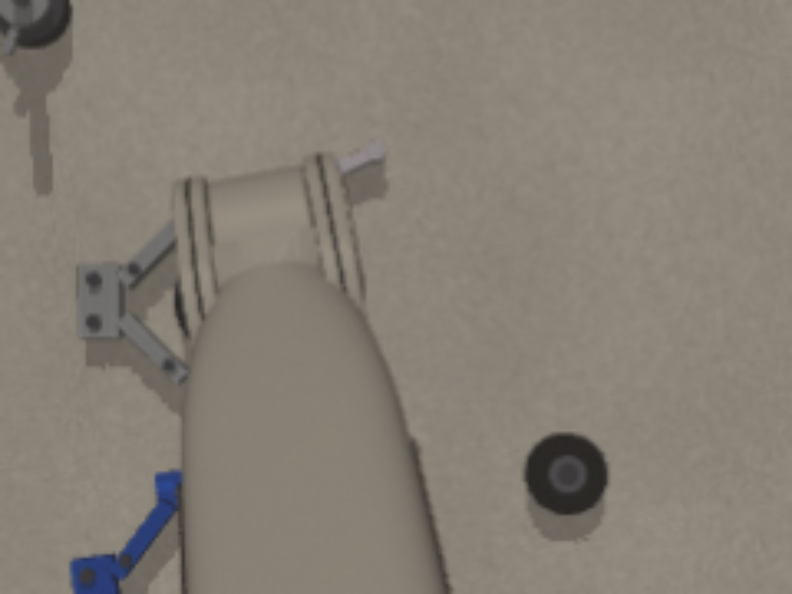

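The wrist hides the bushing now; its leading edge shows at crop (182,300). About 25 mm is left by the geometry, so I'm going slower and watching the force.

```bash

python3 -m handwheel '[{"gripper":44,"tx":0.2,"ty":3,"tz":0,"yaw":0},{"gripper":44,"tx":0.2,"ty":3,"tz":0,"yaw":0},{"gripper":44,"tx":0.2,"ty":3,"tz":0,"yaw":0},{"gripper":44,"tx":0.2,"ty":3,"tz":0,"yaw":0},{"gripper":44,"tx":0.2,"ty":3,"tz":0,"yaw":0}]'
python3 -m handwheel '[{"gripper":44,"tx":0,"ty":1.2,"tz":0,"yaw":0},{"gripper":44,"tx":0,"ty":1.2,"tz":0,"yaw":0},{"gripper":44,"tx":0,"ty":1.2,"tz":0,"yaw":0},{"gripper":44,"tx":0,"ty":1.2,"tz":0,"yaw":0},{"gripper":44,"tx":0,"ty":1.2,"tz":0,"yaw":0}]'
```

```text
time: 6.85
ee_pos: [506.3, 102.8, 19.3]
eef_rot: [95.9, 90.0, -85.2]
wrist_force: [0.2, -3.1, 0.7]
gripper_width: 43.9
time: 7.35
ee_pos: [506.3, 108.7, 19.3]
eef_rot: [78.7, 90.0, -102.3]
wrist_force: [-0.4, -2.6, -0.5]
gripper_width: 44.0
```

```bash
python3 -m handwheel '[{"gripper":44,"tx":0,"ty":1,"tz":0,"yaw":0},{"gripper":44,"tx":0,"ty":1,"tz":0,"yaw":0},{"gripper":44,"tx":0,"ty":1,"tz":0,"yaw":0},{"gripper":44,"tx":0,"ty":0,"tz":0,"yaw":0},{"gripper":44,"tx":0,"ty":0,"tz":0,"yaw":0}]'
```

```text
time: 7.85
ee_pos: [506.3, 111.9, 19.3]
eef_rot: [-93.4, 90.0, 85.6]
wrist_force: [0.0, -0.4, 0.6]
gripper_width: 43.7
```

```bash
python3 -m handwheel '[{"gripper":44,"tx":0,"ty":1,"tz":0,"yaw":0},{"gripper":44,"tx":0,"ty":1,"tz":0,"yaw":0},{"gripper":44,"tx":0,"ty":0,"tz":0,"yaw":0},{"gripper":44,"tx":0,"ty":0,"tz":0,"yaw":0},{"gripper":44,"tx":0,"ty":0,"tz":0,"yaw":0}]'
```

```text
time: 8.35
ee_pos: [506.3, 113.8, 19.3]
eef_rot: [-81.7, 90.0, 97.3]
wrist_force: [-0.4, -0.8, 0.1]
gripper_width: 44.1
```

```bash
python3 -m handwheel '[{"gripper":44,"tx":0,"ty":1,"tz":0,"yaw":0},{"gripper":44,"tx":0,"ty":1,"tz":0,"yaw":0},{"gripper":44,"tx":0,"ty":0,"tz":0,"yaw":0},{"gripper":44,"tx":0,"ty":0,"tz":0,"yaw":0},{"gripper":44,"tx":0,"ty":0,"tz":0,"yaw":0}]'
```

```text
time: 8.85
ee_pos: [506.3, 115.8, 19.3]
eef_rot: [-85.2, 90.0, 93.8]
wrist_force: [0.4, -1.5, 0.4]
gripper_width: 44.0
```

```bash
python3 -m handwheel '[{"gripper":44,"tx":0,"ty":1,"tz":0,"yaw":0},{"gripper":44,"tx":0,"ty":1,"tz":0,"yaw":0},{"gripper":44,"tx":0,"ty":0,"tz":0,"yaw":0},{"gripper":44,"tx":0,"ty":0,"tz":0,"yaw":0},{"gripper":44,"tx":0,"ty":0,"tz":0,"yaw":0}]'
```

```text
time: 9.35
ee_pos: [506.6, 116.2, 19.4]
eef_rot: [103.6, 89.8, -77.4]
wrist_force: [0.9, -6.1, 0.5]
gripper_width: 43.6
```

```bash
python3 -m handwheel '[{"gripper":44,"tx":0,"ty":1,"tz":0,"yaw":0},{"gripper":44,"tx":0,"ty":1,"tz":0,"yaw":0},{"gripper":44,"tx":0,"ty":0,"tz":0,"yaw":0},{"gripper":44,"tx":0,"ty":0,"tz":0,"yaw":0},{"gripper":44,"tx":0,"ty":0,"tz":0,"yaw":0}]'; python3 - <<'E'
from h import *
im=ctrl.snapshot("wrist"); cv2.imwrite("pics/w5.png",im[:,:,::-1])
im=ctrl.snapshot("scene"); cv2.imwrite("pics/s5.png",cv2.resize(im[160:290,260:440,::-1],None,fx=4,fy=4))
E
```

```text
time: 9.85
ee_pos: [506.9, 116.4, 19.4]
eef_rot: [101.8, 89.6, -79.3]
wrist_force: [0.4, -12.2, 1.5]
gripper_width: 44.0
```

View pics/s5.png

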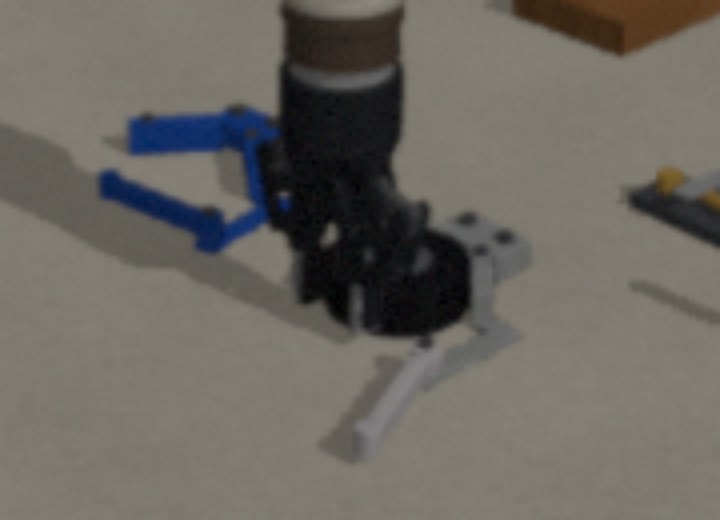

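View pics/w5.png

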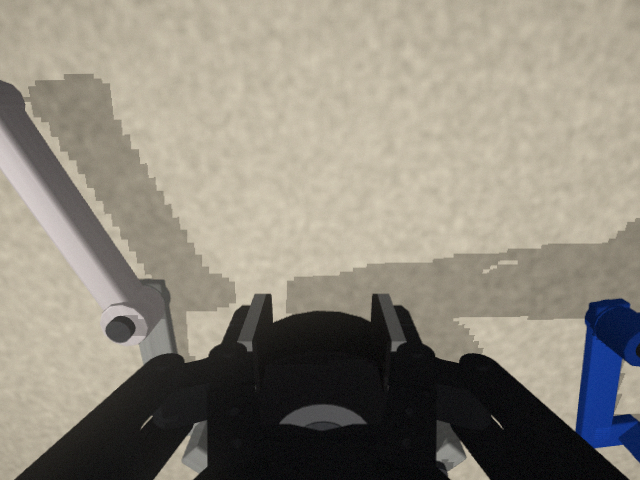

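The force rose to 12 N while the TCP stalled at y=116.4, so the bushing is seated. I'll back straight off, lift, and look from the same viewpoint as before.

```bash
python3 -m handwheel '[{"gripper":44,"tx":0,"ty":-4,"tz":0,"yaw":0},{"gripper":44,"tx":0,"ty":-10,"tz":0,"yaw":0},{"gripper":44,"tx":0,"ty":-20,"tz":0,"yaw":0},{"gripper":44,"tx":0,"ty":-20,"tz":20,"yaw":0},{"gripper":44,"tx":0,"ty":-10,"tz":40,"yaw":0}]'
python3 -m handwheel '[{"gripper":30,"tx":0,"ty":0,"tz":40,"yaw":0},{"gripper":0,"tx":0,"ty":0,"tz":40,"yaw":0},{"gripper":0,"tx":0,"ty":0,"tz":40,"yaw":0},{"gripper":0,"tx":0,"ty":0,"tz":40,"yaw":0},{"gripper":0,"tx":0,"ty":0,"tz":0,"yaw":0}]'
python3 - <<'E'
from h import *
import pickle
p=ctrl.camera_params("wrist"); im=ctrl.snapshot("wrist")
pickle.dump((p,im),open("w6.pkl","wb")); cv2.imwrite("pics/w6.png",im[:,:,::-1])
cv2.imwrite("pics/w6c.png",cv2.resize(im[150:350,170:410,::-1],None,fx=3,fy=3,interpolation=cv2.INTER_CUBIC))
s=ctrl.state(); print(s["ee_pos"],s["eef_rot"],s["wrist_force"])
E
```

```text
time: 10.45
ee_pos: [503.1, 54.3, 76.9]
eef_rot: [0.8, 89.5, 179.8]
wrist_force: [0.3, 0.0, -0.2]
gripper_width: 44.0
time: 10.95
ee_pos: [509.6, 56.2, 245.7]
eef_rot: [-167.1, 89.3, 11.9]
wrist_force: [0.2, -0.2, -0.4]
gripper_width: -0.1
[508.20986831  56.07794841 242.66714934] [-164.39184608   89.56328057   14.61654541] [-0.24388942 -0.89691291 -0.55532353]
```

View pics/w6.png

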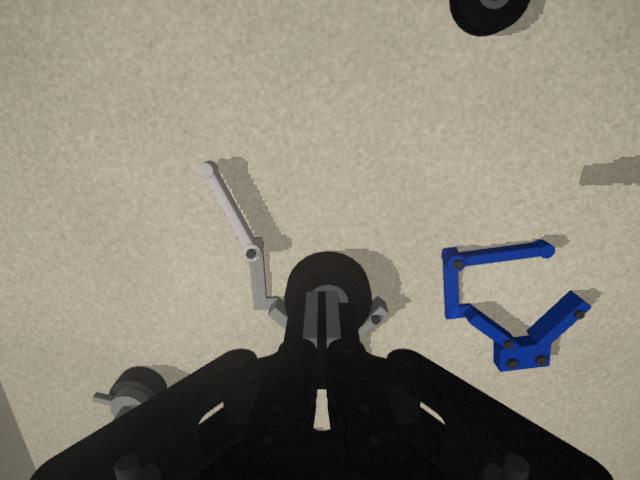

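The bushing sits in the V at (330,300), partly hidden by the shut fingers. The keeper is still open with its tip at (208,170). Next: waypoints for sweeping the keeper.

```bash
python3 - <<'E'
from h import *
import pickle
p,im=pickle.load(open("w6.pkl","rb"))
pv=plane(p,[(251,254)],26)[0,:2]; tip=plane(p,[(208,170)],24)[0,:2]
d=tip-pv; print(pv,tip,np.hypot(*d),np.degrees(np.arctan2(d[1],d[0])))
im=ctrl.snapshot("top"); cv2.imwrite("pics/t6.png",im[:,:,::-1])
pv=np.array([586.5,111.])
yaw=np.radians(89)
for th in [1.98,1.7,1.4,1.1,.8,.5,.25,.1,0]:
    a=yaw+np.pi/2+th; d=np.array([np.cos(a),np.sin(a)]); n=np.array([d[1],-d[0]])
    s=78+ (7*(1-th/2)); f=pv+s*d-(6+14.5*abs(n[0])+11*abs(n[1]))*n
    print(th,f.round(1), "pre",(f-15*n).round(1))
E
```

```text
[586.78076847 113.07031612] [622.32373508  24.52661306] 95.41116196511302 -68.12862440361395
1.98 [638.1  47.9] pre [652.   53.6]
1.7 [616.8  34.9] pre [631.7  36.5]
1.4 [593.4  28.1] pre [608.2  25.3]
1.1 [569.6  28.1] pre [582.8  21.1]
0.8 [545.1  36. ] pre [555.7  25.4]
0.5 [523.2  52.5] pre [530.1  39.2]
0.25 [509.3  72.1] pre [512.7  57.5]
0.1 [503.6  85.9] pre [504.9  71. ]
0 [501.2  95.2] pre [501.   80.2]
```

View pics/t6.png

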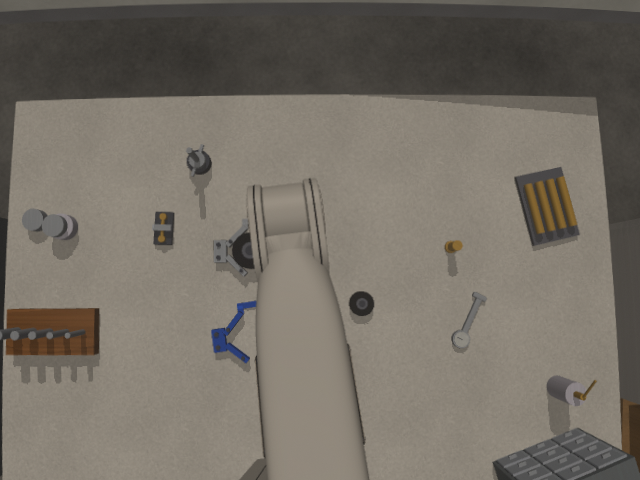

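In the top view the bushing at (248,250) is nested in the V, with bystanders unmoved. I'm moving over to the far side of the keeper arm.

```bash
python3 -m handwheel '[{"gripper":0,"tx":30,"ty":0,"tz":-20,"yaw":0},{"gripper":0,"tx":30,"ty":0,"tz":-30,"yaw":0},{"gripper":0,"tx":30,"ty":0,"tz":-30,"yaw":0},{"gripper":0,"tx":30,"ty":0,"tz":-30,"yaw":0},{"gripper":0,"tx":29,"ty":-1,"tz":-20,"yaw":0}]'
python3 -m handwheel '[{"gripper":0,"tx":0,"ty":0,"tz":-20,"yaw":0},{"gripper":0,"tx":0,"ty":0,"tz":-20,"yaw":0},{"gripper":0,"tx":0,"ty":0,"tz":0,"yaw":0},{"gripper":0,"tx":0,"ty":0,"tz":0,"yaw":0},{"gripper":0,"tx":0,"ty":0,"tz":0,"yaw":0}]'
python3 - <<'E'
from h import *
im=ctrl.snapshot("wrist"); cv2.imwrite("pics/w7.png",im[:,:,::-1])
im=ctrl.snapshot("scene"); cv2.imwrite("pics/s7.png",cv2.resize(im[160:310,260:460,::-1],None,fx=4,fy=4))
s=ctrl.state(); print(s["ee_pos"],s["eef_rot"],s["wrist_force"])
E
```

```text
time: 11.55
ee_pos: [653.6, 54.7, 104.0]
eef_rot: [-0.2, 89.6, 178.8]
wrist_force: [0.6, 0.3, -0.3]
gripper_width: 0.1
time: 12.05
ee_pos: [655.6, 54.7, 70.1]
eef_rot: [-163.2, 89.9, 15.8]
wrist_force: [1.0, -0.1, -0.2]
gripper_width: -0.2
[656.08900786  54.81044958  70.87327612] [-171.13911481   89.85194868    7.85930178] [ 0.56555457  0.69922212 -1.13556996]
```

View pics/w7.png

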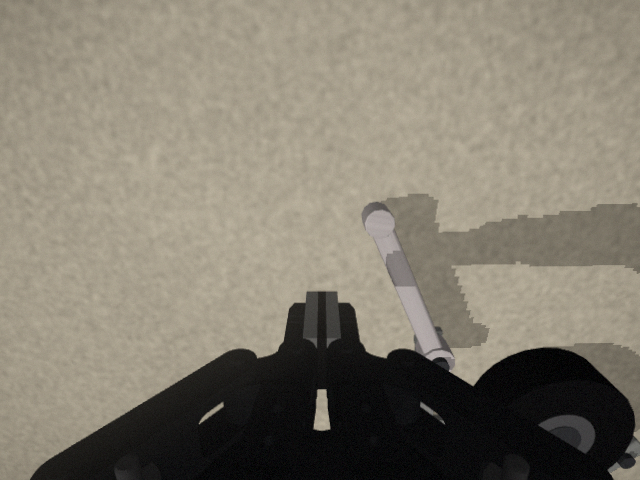

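View pics/s7.png

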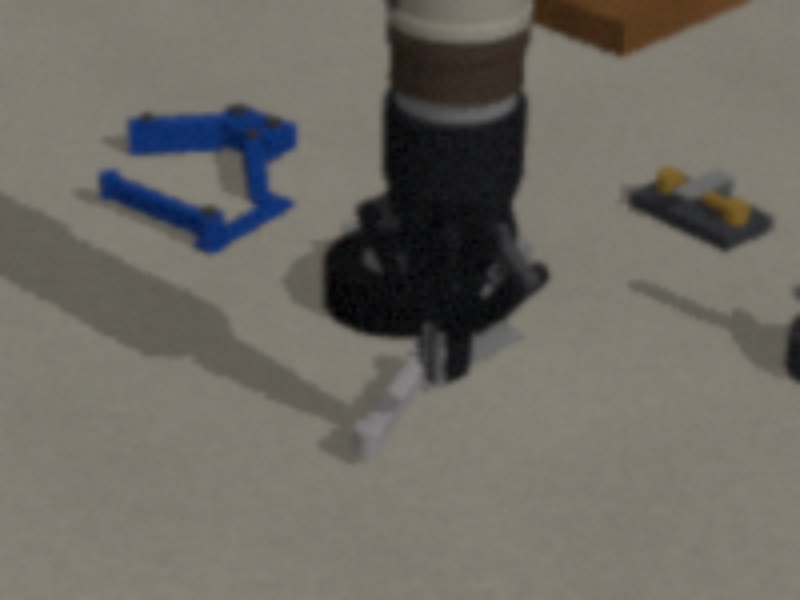

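The shut fingers (320,300) are on the far side of the keeper arm (tip at (378,215)) and clear of it. I'll descend beside it.

```bash
python3 -m handwheel '[{"gripper":0,"tx":0,"ty":0,"tz":-14,"yaw":0},{"gripper":0,"tx":0,"ty":0,"tz":-14,"yaw":0},{"gripper":0,"tx":0,"ty":0,"tz":-14,"yaw":0},{"gripper":0,"tx":0,"ty":0,"tz":-7,"yaw":0},{"gripper":0,"tx":0,"ty":0,"tz":0,"yaw":0}]'

```

```text
time: 12.65
ee_pos: [653.6, 54.5, 17.7]
eef_rot: [5.7, 89.7, -175.4]
wrist_force: [0.0, 0.7, -0.5]
gripper_width: -0.3
```

```bash
python3 -m handwheel '[{"gripper":0,"tx":-8,"ty":-3,"tz":2,"yaw":0},{"gripper":0,"tx":-8,"ty":-3.5,"tz":1,"yaw":0},{"gripper":0,"tx":-7,"ty":-4.4,"tz":0,"yaw":0},{"gripper":0,"tx":-7,"ty":-4.4,"tz":0,"yaw":0},{"gripper":0,"tx":-7,"ty":-4.4,"tz":0,"yaw":0}]'
python3 -m handwheel '[{"gripper":0,"tx":-7.8,"ty":-2.3,"tz":0,"yaw":0},{"gripper":0,"tx":-7.8,"ty":-2.3,"tz":0,"yaw":0},{"gripper":0,"tx":-7.8,"ty":-2.3,"tz":0,"yaw":0},{"gripper":0,"tx":-8,"ty":0,"tz":0,"yaw":0},{"gripper":0,"tx":-4,"ty":0,"tz":0,"yaw":0}]'
python3 - <<'E'
from h import *
im=ctrl.snapshot("wrist"); cv2.imwrite("pics/w8.png",im[:,:,::-1])
s=ctrl.state(); print(s["ee_pos"],s["eef_rot"],s["wrist_force"])
E
```

```text
time: 13.15
ee_pos: [618.1, 34.6, 24.1]
eef_rot: [-171.4, 89.9, 7.6]
wrist_force: [0.0, 0.9, 0.5]
gripper_width: 0.3
time: 13.65
ee_pos: [581.8, 28.0, 23.2]
eef_rot: [7.0, 89.9, -174.0]
wrist_force: [0.4, 0.1, 1.0]
gripper_width: -0.1
[581.37036676  28.02971023  23.14679013] [   8.22457194   89.91316707 -172.77803882] [-0.38463854 -0.27199369  0.22697059]
```

View pics/w8.png

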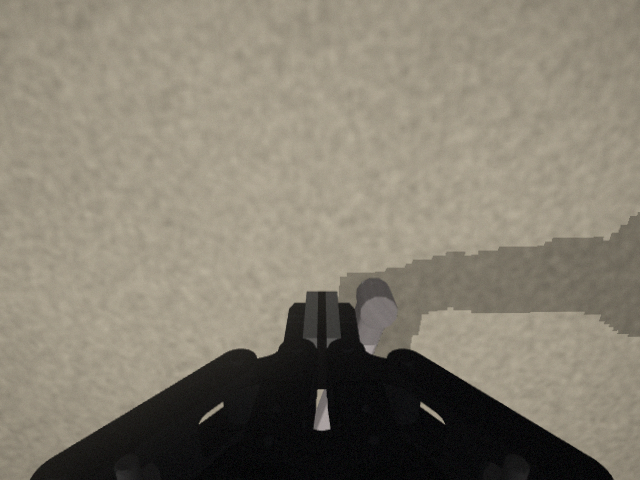

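The keeper is turning: its tip (377,310) is now just ahead of the fingers on the -x side. I'll continue the arc.

```bash
python3 -m handwheel '[{"gripper":0,"tx":-6,"ty":0,"tz":-1,"yaw":0},{"gripper":0,"tx":-6,"ty":0.3,"tz":-1,"yaw":0},{"gripper":0,"tx":-8.2,"ty":2.7,"tz":0,"yaw":0},{"gripper":0,"tx":-8.2,"ty":2.7,"tz":0,"yaw":0},{"gripper":0,"tx":-8.2,"ty":2.7,"tz":0,"yaw":0}]'
python3 -m handwheel '[{"gripper":0,"tx":-7.3,"ty":5.5,"tz":0,"yaw":0},{"gripper":0,"tx":-7.3,"ty":5.5,"tz":0,"yaw":0},{"gripper":0,"tx":-7.3,"ty":5.5,"tz":0,"yaw":0},{"gripper":0,"tx":-4.6,"ty":6.5,"tz":0,"yaw":0},{"gripper":0,"tx":-4.6,"ty":6.5,"tz":0,"yaw":0}]'
python3 - <<'E'
from h import *
im=ctrl.snapshot("wrist"); cv2.imwrite("pics/w9.png",im[:,:,::-1])
s=ctrl.state(); print(s["ee_pos"],s["eef_rot"],s["wrist_force"])
E
```

```text
time: 14.2
ee_pos: [545.4, 36.7, 21.2]
eef_rot: [22.4, 90.0, -158.6]
wrist_force: [1.2, 0.1, 0.5]
gripper_width: -0.0
time: 14.7
ee_pos: [514.7, 66.5, 21.4]
eef_rot: [75.0, 90.0, -106.0]
wrist_force: [0.5, -1.0, -0.6]
gripper_width: -0.4
[513.75220935  67.33872416  21.19453461] [-18.49642323  89.91111898 160.56392244] [-1.23984819  0.80394678  0.60015191]
```

View pics/w9.png

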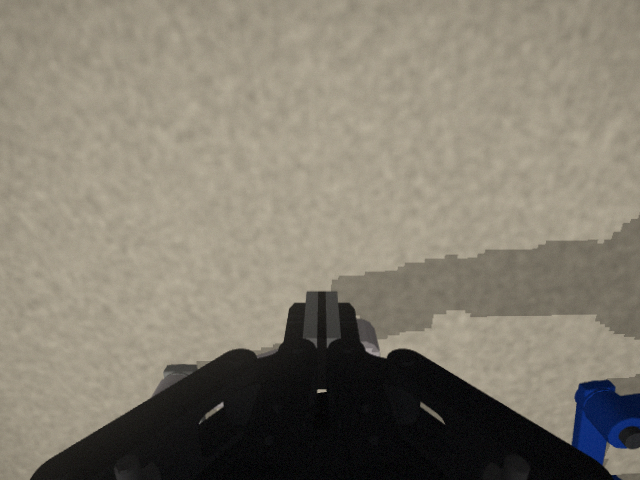

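```bash
python3 -m handwheel '[{"gripper":0,"tx":-4,"ty":5,"tz":0,"yaw":0},{"gripper":0,"tx":-3,"ty":6,"tz":0,"yaw":0},{"gripper":0,"tx":-2,"ty":5,"tz":0,"yaw":0},{"gripper":0,"tx":-1,"ty":4,"tz":0,"yaw":0},{"gripper":0,"tx":-1,"ty":2,"tz":0,"yaw":0}]'
python3 -m handwheel '[{"gripper":0,"tx":0,"ty":1,"tz":0,"yaw":0},{"gripper":0,"tx":0,"ty":1,"tz":0,"yaw":0},{"gripper":0,"tx":0,"ty":1,"tz":0,"yaw":0},{"gripper":0,"tx":0,"ty":0,"tz":0,"yaw":0},{"gripper":0,"tx":0,"ty":0,"tz":0,"yaw":0}]'
```

```text
time: 15.25
ee_pos: [504.4, 88.4, 21.3]
eef_rot: [-170.7, 90.0, 8.3]
wrist_force: [1.4, -1.3, -0.7]
gripper_width: -0.3
time: 15.75
ee_pos: [504.1, 90.9, 21.3]
eef_rot: [-35.3, 90.0, 143.7]
wrist_force: [0.3, 0.2, -0.4]
gripper_width: 0.4
```

```bash
python3 -m handwheel '[{"gripper":0,"tx":0,"ty":1,"tz":0,"yaw":0},{"gripper":0,"tx":0,"ty":1,"tz":0,"yaw":0},{"gripper":0,"tx":0,"ty":0,"tz":0,"yaw":0},{"gripper":0,"tx":0,"ty":0,"tz":0,"yaw":0},{"gripper":0,"tx":0,"ty":0,"tz":0,"yaw":0}]'
```

```text
time: 16.25
ee_pos: [504.1, 93.0, 21.3]
eef_rot: [-32.6, 90.0, 146.4]
wrist_force: [-0.7, -0.8, 0.6]
gripper_width: -0.2
```

```bash
python3 -m handwheel '[{"gripper":0,"tx":0,"ty":1,"tz":0,"yaw":0},{"gripper":0,"tx":0,"ty":1,"tz":0,"yaw":0},{"gripper":0,"tx":0,"ty":0,"tz":0,"yaw":0},{"gripper":0,"tx":0,"ty":0,"tz":0,"yaw":0},{"gripper":0,"tx":0,"ty":0,"tz":0,"yaw":0}]'
```

```text
time: 16.75
ee_pos: [504.3, 95.1, 21.3]
eef_rot: [-109.5, 90.0, 69.5]
wrist_force: [0.6, -0.1, 0.7]
gripper_width: -0.3
```

```bash
python3 -m handwheel '[{"gripper":0,"tx":0,"ty":1,"tz":0,"yaw":0},{"gripper":0,"tx":0,"ty":1,"tz":0,"yaw":0},{"gripper":0,"tx":0,"ty":0,"tz":0,"yaw":0},{"gripper":0,"tx":0,"ty":0,"tz":0,"yaw":0},{"gripper":0,"tx":0,"ty":0,"tz":0,"yaw":0}]'
```

```text
time: 17.25
ee_pos: [504.2, 96.0, 21.3]
eef_rot: [92.3, 89.9, -88.8]
wrist_force: [-0.9, -4.8, 1.1]
gripper_width: 0.2
```

```bash
python3 -m handwheel '[{"gripper":0,"tx":0,"ty":1,"tz":0,"yaw":0},{"gripper":0,"tx":0,"ty":1,"tz":0,"yaw":0},{"gripper":0,"tx":0,"ty":0,"tz":0,"yaw":0},{"gripper":0,"tx":0,"ty":0,"tz":0,"yaw":0},{"gripper":0,"tx":0,"ty":0,"tz":0,"yaw":0}]'
```

```text
time: 17.75
ee_pos: [504.1, 96.1, 21.3]
eef_rot: [91.2, 89.7, -89.9]
wrist_force: [-0.3, -9.9, 3.6]
gripper_width: 0.1
```

```bash
python3 -m handwheel '[{"gripper":0,"tx":0,"ty":-3,"tz":0,"yaw":0},{"gripper":0,"tx":0,"ty":-8,"tz":0,"yaw":0},{"gripper":0,"tx":0,"ty":-20,"tz":0,"yaw":0},{"gripper":0,"tx":0,"ty":-20,"tz":20,"yaw":0},{"gripper":0,"tx":0,"ty":-20,"tz":40,"yaw":0}]'
python3 -m handwheel '[{"gripper":0,"tx":0,"ty":-25,"tz":35,"yaw":0},{"gripper":0,"tx":0,"ty":-30,"tz":35,"yaw":0},{"gripper":0,"tx":0,"ty":-30,"tz":35,"yaw":0},{"gripper":0,"tx":0,"ty":-30,"tz":35,"yaw":0},{"gripper":0,"tx":0,"ty":-20,"tz":20,"yaw":0}]'
python3 -m handwheel '[{"gripper":0,"tx":-20,"ty":-30,"tz":0,"yaw":0},{"gripper":0,"tx":-20,"ty":-30,"tz":0,"yaw":0},{"gripper":0,"tx":-20,"ty":0,"tz":0,"yaw":0},{"gripper":0,"tx":0,"ty":0,"tz":0,"yaw":0},{"gripper":0,"tx":0,"ty":0,"tz":0,"yaw":0}]'
python3 - <<'E'
from h import *
for n in ("top","scene"):
    im=ctrl.snapshot(n); cv2.imwrite(f"pics/{n}9.png",im[:,:,::-1])
im=cv2.imread("pics/top9.png"); cv2.imwrite("pics/t9c.png",cv2.resize(im[190:300,200:330],None,fx=5.4,fy=5.4,interpolation=cv2.INTER_CUBIC))
im=cv2.imread("pics/scene9.png"); cv2.imwrite("pics/s9c.png",cv2.resize(im[190:290,310:430],None,fx=6,fy=6,interpolation=cv2.INTER_CUBIC))
s=ctrl.state(); print(s["ee_pos"],s["wrist_force"])
E
```

```text
time: 18.25
ee_pos: [501.3, 27.6, 79.0]
eef_rot: [-7.7, 89.6, 171.4]
wrist_force: [1.4, -0.6, 0.1]
gripper_width: -0.3
time: 18.75
ee_pos: [505.3, -108.7, 244.7]
eef_rot: [-178.7, 89.7, 0.2]
wrist_force: [0.9, -0.1, -0.2]
gripper_width: 0.0
time: 19.25
ee_pos: [444.5, -167.0, 241.6]
eef_rot: [-158.2, 89.9, 20.8]
wrist_force: [0.2, 0.5, 0.6]
gripper_width: 0.2
[ 445.13615644 -166.66718603  241.40907301] [-0.91959328  0.03185858 -0.5139013 ]
```

View pics/t9c.png

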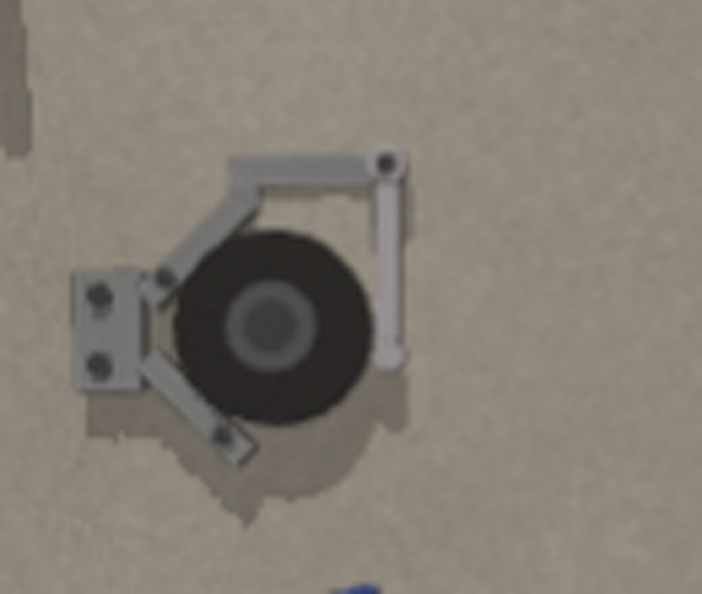

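View pics/s9c.png

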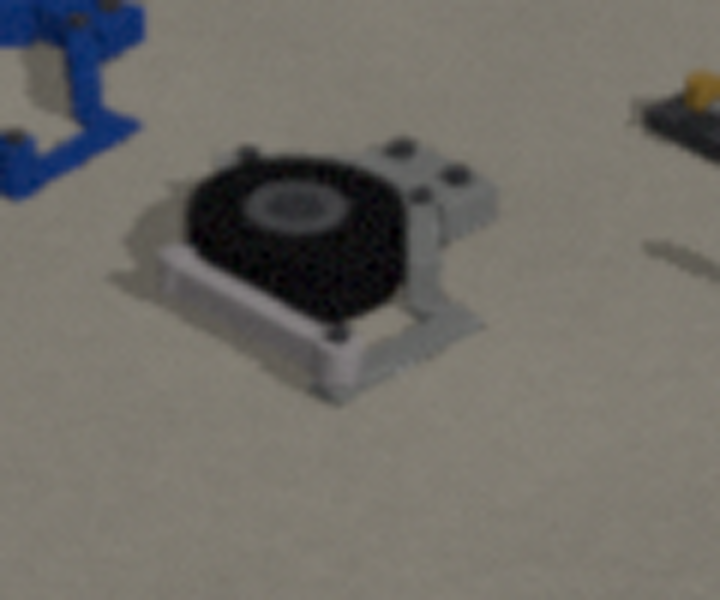

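View pics/top9.png

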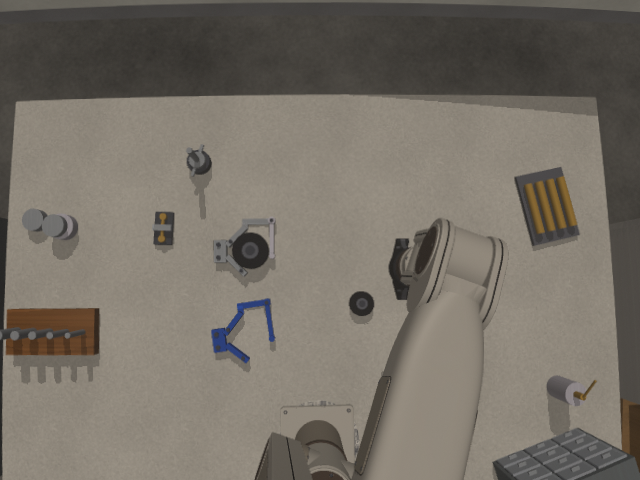

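The bushing appears nested against both jaws with the keeper across the open side, and the bystanders are in place. I'll take a closer wrist view from above to measure it.

```bash
python3 -m handwheel '[{"gripper":0,"tx":6,"ty":40,"tz":0,"yaw":0},{"gripper":0,"tx":6,"ty":40,"tz":0,"yaw":0},{"gripper":0,"tx":6,"ty":40,"tz":0,"yaw":0},{"gripper":0,"tx":6,"ty":40,"tz":0,"yaw":0},{"gripper":0,"tx":6,"ty":40,"tz":0,"yaw":0}]'
python3 -m handwheel '[{"gripper":0,"tx":6,"ty":40,"tz":0,"yaw":0},{"gripper":0,"tx":6,"ty":40,"tz":0,"yaw":0},{"gripper":0,"tx":6,"ty":40,"tz":0,"yaw":0},{"gripper":0,"tx":6,"ty":40,"tz":0,"yaw":0},{"gripper":0,"tx":6,"ty":40,"tz":0,"yaw":0}]'
python3 -m handwheel '[{"gripper":0,"tx":0,"ty":0,"tz":0,"yaw":0},{"gripper":0,"tx":0,"ty":0,"tz":0,"yaw":0},{"gripper":0,"tx":0,"ty":0,"tz":0,"yaw":0},{"gripper":0,"tx":0,"ty":0,"tz":0,"yaw":0},{"gripper":0,"tx":0,"ty":0,"tz":0,"yaw":0}]'
python3 - <<'E'
from h import *
import pickle
p=ctrl.camera_params("wrist"); im=ctrl.snapshot("wrist")
pickle.dump((p,im),open("wa.pkl","wb")); cv2.imwrite("pics/wa.png",im[:,:,::-1])
u=proj(p,[[506,168,26]])[0].astype(int); print(u)
x,y=max(u[0]-100,0),max(u[1]-75,0); print(x,y)
cv2.imwrite("pics/wac.png",cv2.resize(im[y:y+150,x:x+200,::-1],None,fx=4,fy=4,interpolation=cv2.INTER_CUBIC))
E
```

```text
time: 19.85
ee_pos: [475.0, 35.6, 241.3]
eef_rot: [-142.6, 90.0, 36.5]
wrist_force: [0.8, 0.8, 0.7]
gripper_width: -0.1
time: 20.35
ee_pos: [504.4, 236.1, 241.0]
eef_rot: [-113.2, 90.0, 65.9]
wrist_force: [0.6, 0.1, 0.6]
gripper_width: 0.2
time: 20.85
ee_pos: [504.3, 232.0, 241.6]
eef_rot: [-152.1, 90.0, 26.8]
wrist_force: [-0.8, -0.8, -1.1]
gripper_width: 0.2
[317 134]
217 59
```

View pics/wac.png

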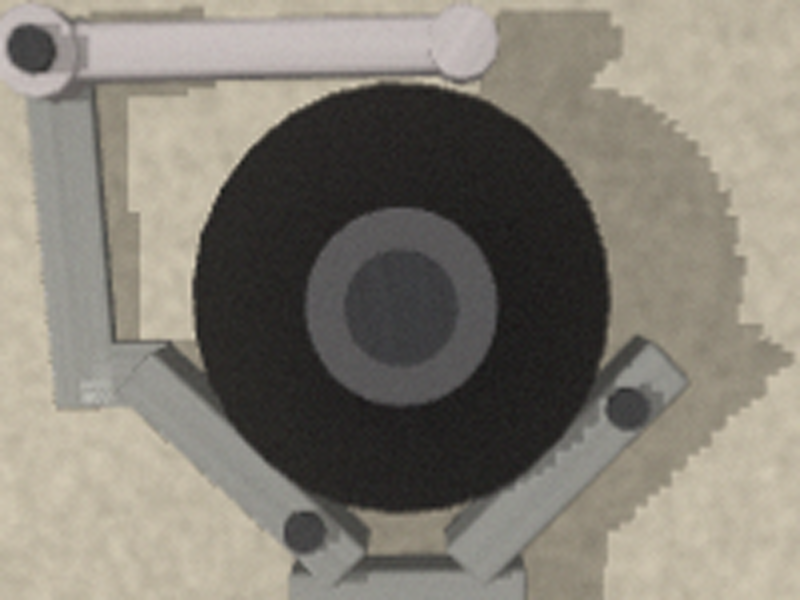

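The close view shows the black disc touching both jaws (crop (255,470) and (545,470)) and the keeper lying across behind it with a thin gap. A numerical check follows.

```bash
python3 - <<'E'
from h import *
import pickle
p,im=pickle.load(open("wa.pkl","rb"))
P=lambda x,y,z: plane(p,[(217+(x+.5)/4-.5,59+(y+.5)/4-.5)],z)[0,:2]
# visible inner/outer jaw top edges: inner A (165,350)-(365,545); inner B (448,540)-(640,340)
a0,a1,b1,b0=P(165,350,26),P(365,545,26),P(448,540,26),P(640,340,26)
ang=[np.degrees(np.arctan2(*(v)[::-1])) for v in (a1-a0,b1-b0)]; yaw=np.mean(ang); th=np.radians(yaw)
X=np.array([np.cos(th),np.sin(th)]);Y=np.array([-X[1],X[0]])
na,nb=(X-Y)/2**.5,(X+Y)/2**.5
O=np.linalg.solve([na,nb],[na@(a0+a1)/2-48,nb@(b0+b1)/2-48])
g=cv2.cvtColor(im,cv2.COLOR_RGB2GRAY)
B=P(401,307,32); pv=P(31,48,26); tip=P(464,42,24)
print("angles",ang,"O",O,"bush",B,"rel",(B-O)@X,(B-O)@Y)
d=tip-pv; print("pivot",pv,"rel",(pv-O)@X,(pv-O)@Y,"keeper deg",np.degrees(np.arctan2(-d@X,d@Y)),np.hypot(*d))
s=P(78,400,6),P(45,110,6)
d2=(b0-a0); print("mouth",np.degrees(np.arctan2(-(d@X),d@Y)), "Yaw by mouth",np.degrees(np.arctan2(*d2[::-1]))-90,"keeper yaw",np.degrees(np.arctan2(*d[::-1]))-90)
# gap keeper edge to disc
print("gap", (P(400,84,32)-P(400,77,24))@X, "bush edge",P(400,84,32),"face",P(400,77,24))
E
```

```text
angles [np.float64(133.67813360496564), np.float64(45.77324451433686)] O [506.87861932 165.75537885] bush [506.63696186 168.07320025] rel 2.3166378783156 0.25275151345340535
pivot [587.12133083 111.25207251] rel -54.11851081978794 -80.50273249741001 keeper deg -0.11794460082743093 95.68888867509537
mouth -0.11794460082743093 Yaw by mouth -269.95911301680684 keeper yaw 89.60774445882382
gap 2.0478189341686215 bush edge [505.74305438 120.86482698] face [505.78839252 118.81676751]
```

Bushing to pivot along the stop's x is about 56.4 mm, where 56 is nominal. The keeper gap is 2.0 mm (nominal 2) and the keeper angle about 0°. The robot is clear, so I'm handing in.

```bash
python3 - <<'E'
from rig import ctrl
print(ctrl.job_done(), ctrl.state()["time"])
E
```

```text
the job is handed in; nothing more can be done
the job is handed in; nothing more can be done
```

The bushing is home in the steel V stop and the keeper is shut behind it; I handed the job in at about 21 s. I pushed the bushing along the bench with the fingers set as a 44 mm fork until it stalled in the V at 12 N. I then backed off and swept the keeper round with shut fingertips until it stopped dead at 10 N.

**Last checks:**
- In the close wrist view, the bushing touches both jaws and its centre is 0.3 mm off the V's centre line.
- The keeper's angle is about -0.1°, and its gap to the bushing is 2.0 mm (2 mm nominal).
- After the keeper was shut, the top view showed the receiver, gauge, blue look-alike and small disc in their starting places.
- The gripper was clear of everything at hand-in.

**One disagreement:** the home point worked out from the jaw edges put the bushing 2.3 mm too deep. The same estimate put the pivot 1.9 mm off in the same direction, so I take that as error in measuring the edges. Measured from the pivot instead, the bushing is within about 0.5 mm of nominal.

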